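Put the socket set back in its tray

TASK

Put the socket set back in its tray: the ratchet flat in the long bay, and the three ordinary short sockets standing mouth up in the row of bays, in order of size, the largest in the empty end bay, the middle one next to it and the smallest next to that. The two deep sockets, the big nut and the combination spanner belong to other lots: leave them where they are.

Things in the scene. Friction and masses are not known exactly. Their poses are not given: they have to be found in the camera images.
- tray: Grey steel tray, fixed, any yaw, 280 x 152 mm. Origin: centre of its underside; x lengthwise. Floor 3 mm thick, wall tops 15 mm above table. -y side: ratchet bay, 275 x 60 mm, centre x 0, y -43. +y side: row of bays 84 mm in y, centre y +31: 74 mm long in x at x -101 (largest socket), 62 at -30 (middle), 52 at +29 (smallest); the bay at the +x end is already full (fixed parts, 27 mm high).
- socket_large_mid (a point): Largest ordinary (short) steel socket, standing with its hexagon mouth up: round, 50 mm diameter, 50 mm tall, about 0.35 kg. Its origin is this point, on the upright axis half-way up (25 mm above its foot). Its lower third is 1.5 mm less in radius.
- socket_medium_mid (a point): Middle ordinary (short) steel socket, standing mouth up: round, 38 mm diameter, 46 mm tall, about 0.2 kg. Its origin is this point, on the upright axis half-way up (23 mm above its foot).
- socket_small_mid (a point): Smallest ordinary (short) steel socket, standing mouth up: round, 28 mm diameter, 42 mm tall, about 0.1 kg. Its origin is this point, on the upright axis half-way up (21 mm above its foot).
- ratchet_mid (a point): Steel ratchet, 250 mm long, lying flat, drive square up, 0.55 kg. Origin: half-way along, 12 mm above the table, in the neck: flat-sided, 18 mm wide, 5 to 19 mm above the table, from 18 mm behind to 90 mm ahead. x along it to the head, z up. Head: disc 42 mm wide, 24 high (square to 40), 104 mm ahead; round grip 24 mm thick behind. Centre of mass about 20 mm ahead.
- deep_wide_mid (a point): Look-alike, stays where it is: deep socket, same steel and 38 mm diameter but 80 mm tall with a narrower lower half, standing. Its origin is this point, on the upright axis half-way up.
- deep_narrow_mid (a point): Look-alike, stays where it is: deep socket, 28 mm diameter, 78 mm tall with a narrower lower half, standing. Its origin is this point, on the upright axis half-way up.
- nut_mid (a point): Look-alike, stays where it is: big plain six-sided steel nut, 55 mm across the flats, 29 mm high, lying flat. Origin: its centre.
- spanner_mid (a point): Look-alike of the ratchet, stays where it is: combination spanner, 245 mm long, 13 mm high at most, ring at one end and open jaws at the other, lying flat. Origin: half-way along it, 6 mm above the table; x along it to the open jaws.

How it is judged:
By the outcome, as a careful person would: the job done as asked, in the order asked, and still so for the second after the job is handed in, with the robot touching nothing.
It also fails if it takes over 115 s, if anything falls off the work surface, if the arm or the gripper's body presses on something with over 40 N, if the wrist force passes 120 N, or if a joint passes its speed limit or range.

ROBOT

A 7-joint arm with a two-finger parallel gripper is mounted at the origin on the work surface. World frame = base frame: x ahead of the robot, y to its left, z up, the work surface at z = 0. Lengths are in m, angles in rad, forces in N, time in s.
With the tool pointing down it reaches from about 0.4 to 0.85 m from the base axis. Payload 10.4 kg.
Tool frame: the origin (TCP) lies midway between the tips of the shut fingers; the grasp point (between the pads) lies hold_point_z behind it (hold_point_z is the distance from the TCP to the grasp point, in m); z points along the fingers, y is the line along which they close (so a half turn about z gives the same grasp; the last joint's range is limited). The gripper opens to 87 mm and grips with 3 to 60 N. Pads are 19 mm wide; open, the fingers measure 117 mm over their backs; the gripper's body (75 mm by 190 mm) begins 51 mm behind the grasp point.
Start: joints at [-1.222, 0.332, -0.065, 1.46, 0.022, 1.35, -0.088], TCP at [0.227, 0.582, 0.223] pointing down, gripper open.
Joint ranges: [-2.6, 2.6], [-0.5, 2.12], [-1.47, 1.34], [0.16, 2.42], [-1.27, 4.41], [0.06, 2.06], [-2.6, 2.6]. Speed limits (rad/s): [2.22, 2.22, 2.79, 2.79, 3.14, 3.14, 3.14].

INTERFACE

Orientations are given as a unit quaternion [x, y, z, w].
In Python, from bench import * gives the robot as it stands. The module is installed in compiled form; this text tells all that it offers.
- The arm moves only by the tool drive_tool, never from a script. Its argument "increments" is a list of rows, each a list of 6 numbers: the shift along the tool's x, y, z scaled (see below), then the turn, a rotation vector about the tool's x, y, z scaled (see below). In form: [[dx, dy, dz, rx, ry, rz], ...]. A call has exactly 5 rows; each row is the pose to reach, as a shift and turn from the pose commanded when the call began, along the tool's axes at that moment; what a row does not reach only later rows make up. The controller multiplies each number of a shift by 300 mm and each number of a turn by pi/4 rad. A row lasts 1/12 s, in which the tool goes at most 41.7 mm and 7.16 degrees, less where a joint would pass 70% of its speed; a pose out of reach is approached as far as the arm can. A call with a number of a shift or a turn outside -1 to 1 is refused whole. A call with a gripper value outside its range is refused whole. "claw" is the closure, from 0 (fully open) to 1 (shut), set as the call begins (left out, the last holds). The fingers move at their own pace and stop on an object; "force" is the grip in N (left out, the last holds). Time passes only in rows, so rows that repeat a pose let the fingers close, or fill a call up. It gives the time, the measured TCP pose, the force, the opening and the grip force at its end, in the units of the state.
- read_state(): the state, without advancing time (a new reading comes with each control period).
- camera(name): name is "scene" or "top" or "wrist"; returns the picture (420x560x3 uint8, blue, green, red); there is no depth.
- get_calibration(name): a dict with "K" (3x3 intrinsics, pixels), "position" and "rotation" of the camera in the world. Camera axes: x right, y down, z forward; pixel columns grow to the right and rows downward; lengths in m; the calibration is good to about 2 mm. A picture is of the moment at which its call begins: read the wrist's pose just before it. get_calibration takes no time and is no camera call; for the wrist camera it gives the pose at the moment of the call.
- close_job(): hands the job in; it is judged then, once.
The state is a dict: "time": time; "joint_positions": joint angles; "joint_vel": joint speeds; "joint_torque": joint torques, N m; "ee_pos": TCP position; "eef_rot": TCP orientation; "ft_force": force on the tool from outside, world axes, zero at the start; "torque": the same for the moment, N m; "width": finger opening in m; "grip_force": force on a finger pad.
Only numpy, scipy, OpenCV 4.12 (cv2) and the standard library are available. Lean on these libraries where they do the work, as an engineer would, in place of code of your own. Each camera call takes 0.05 s, during which the arm holds its last target. There are 200 camera calls.

## Working session

There is one attempt and no reset: what is moved stays moved. The work goes in short steps, Python scripts to look and compute and a tool call to move; the robot and the scene stay as the last step left them, time stands still between calls to the robot, and variables do not carry over. Pictures are saved under pics/ and viewed, at most 14 in all, crops included, and the job is handed in when it is done.

Besides the shell and the picture viewer there is one more tool, called after "Call:" by a JSON object that holds its "method" and its "body", one argument or row to a line. drive_tool: Moves the arm, as the interface text tells. Its arguments: {"type":"object","properties":{"increments":{"type":"array","items":{"type":"array","items":{"type":"number"}}},"claw":{"type":"number"},"force":{"type":"number"}},"required":["increments"]}

```bash
mkdir -p pics; python3 - <<'E'
from bench import *
import cv2,numpy as np
s=read_state();print({k:np.round(v,3).tolist() for k,v in s.items()})
try: print(hold_point_z)
except Exception as e: print(e)
for n in ("top","scene"):
    cv2.imwrite(f"pics/{n}0.png",camera(n)); c=get_calibration(n); print(n,np.round(c["K"],1).tolist(),np.round(c["position"],3).tolist(),np.round(c["rotation"],3).tolist())
E
```

```text
{'time': 0.0, 'joint_positions': [-1.222, 0.333, -0.065, 1.461, 0.022, 1.35, -0.088], 'joint_vel': [-0.0, 0.002, 0.001, 0.001, 0.001, 0.0, -0.002], 'joint_torque': [0.001, -62.324, 0.025, -38.991, -0.061, 0.04, 0.0], 'ee_pos': [0.227, 0.582, 0.222], 'eef_rot': [0.185, 0.983, -0.001, -0.0], 'ft_force': [0.09, 1.31, -0.101], 'torque': [0.038, 0.007, 0.026], 'grip_force': 0.0, 'width': 0.087}
0.0187
top [[526.3, 0.0, 277.3], [0.0, 526.3, 211.7], [0.0, 0.0, 1.0]] [0.325, -0.029, 1.051] [0.715, -0.692, 0.072, -0.072]
scene [[528.0, 0.0, 279.5], [0.0, 528.0, 213.8], [0.0, 0.0, 1.0]] [1.214, -0.436, 0.817] [0.796, 0.455, -0.201, -0.344]
```

View pics/top0.png

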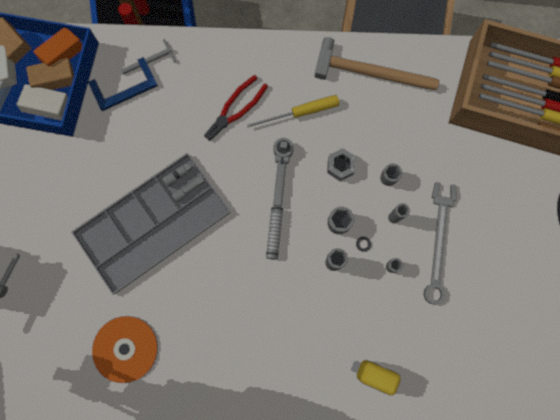

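View pics/scene0.png

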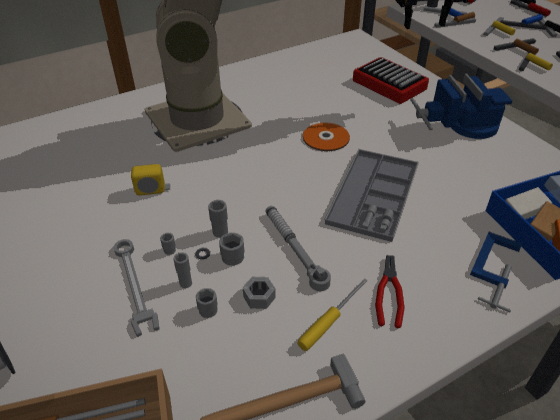

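The top view is oriented with +x up and +y left. Matching it with the scene view gives these top-view pixels:
- **To move:** large socket (340,220), medium (391,175), small (394,265), and the ratchet from head (284,148) to grip end (273,255).
- **To leave:** deep wide socket (336,260), deep narrow (400,213), nut (341,165) and spanner (440,245).
- **Tray:** around (152,222), with its full bay at the upper right.

Next I'll measure these more finely.

```bash
cat > h.py <<'E'
from bench import *
import cv2,numpy as np
from scipy.spatial.transform import Rotation as R
def ray(n,uv,z,c=None):
    c=c or get_calibration(n); q=np.array(c["rotation"]); r=R.from_quat(q) if q.shape==(4,) else R.from_matrix(q)
    d=r.apply(np.linalg.inv(c["K"])@[uv[0],uv[1],1]); p=np.array(c["position"]); return p+d*(z-p[2])/d[2]
def proj(n,P,c=None):
    c=c or get_calibration(n); v=R.from_quat(c["rotation"]).inv().apply(np.array(P)-c["position"]); w=np.asarray(c["K"])@v; return w[:2]/w[2]
E
python3 - <<'E'
from h import *
im=cv2.imread("pics/top0.png"); sc=cv2.imread("pics/scene0.png")
a=cv2.resize(im[125:305,65:265],None,fx=3,fy=3,interpolation=cv2.INTER_CUBIC)
cv2.imwrite("pics/c1.png",a)
a=cv2.resize(im[125:305,225:465],None,fx=3.3,fy=3.3,interpolation=cv2.INTER_CUBIC); cv2.imwrite("pics/c2.png",a)
g=cv2.cvtColor(im,cv2.COLOR_BGR2GRAY); print(g[200,300],g[222,152],g[230,140],g[180,280])
for th in (110,):
    m=(g<th).astype(np.uint8)
    cs,_=cv2.findContours(m,cv2.RETR_EXTERNAL,cv2.CHAIN_APPROX_NONE)
    for c in cs:
        if cv2.contourArea(c)>60:
            r=cv2.minAreaRect(c)
            if 60<r[0][0]<470 and 125<r[0][1]<310: print(th,np.round(r[0],1),np.round(r[1],1),round(r[2],1),cv2.contourArea(c), np.round(ray("top",r[0],.0),3))
E
```

```text
150 98 100 103
110 [395.5 267. ] [17.7 16.3] 45.0 194.0 [ 0.437 -0.265  0.   ]
110 [337.  259.5] [21. 24.] 90.0 367.5 [ 0.448 -0.148  0.   ]
110 [363.1 241.9] [19.  15.5] 79.7 202.5 [ 0.485 -0.2    0.   ]
110 [341.6 221.6] [27.2 27.5] 33.7 554.5 [ 0.525 -0.157  0.   ]
110 [398.  213.5] [19. 20.] 90.0 267.0 [ 0.546 -0.272  0.   ]
110 [440.7 243.9] [ 26.3 121.1] 5.1 1429.0 [ 0.486 -0.357  0.   ]
110 [392.  174.5] [21. 24.] 90.0 350.5 [ 0.628 -0.26   0.   ]
110 [153.7 223.9] [ 81.1 146.9] 55.5 10795.0 [0.508 0.224 0.   ]
110 [342.4 165.7] [32.6 29. ] 31.0 623.5 [ 0.644 -0.157  0.   ]
110 [281.2 198.8] [ 22.3 121.6] 4.3 1143.5 [ 0.569 -0.033  0.   ]
```

View pics/c1.png

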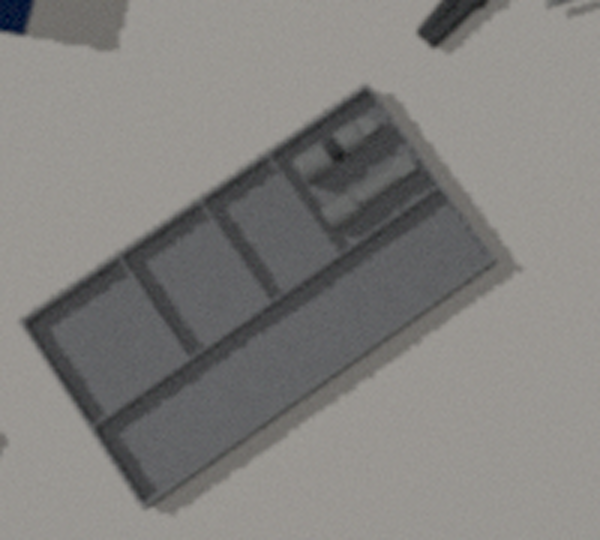

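View pics/c2.png

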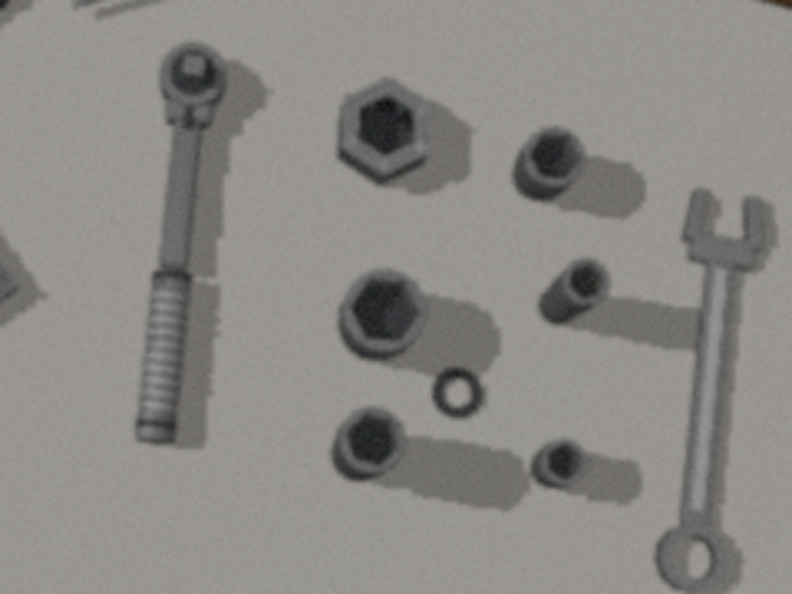

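The c1 crop shows the tray wall-top corners at crop pixels (368,87), (25,321), (148,505) and (495,262). The empty end bay is at lower left. The c2 crop shows the rim centres: large (385,308), medium (555,155), small (562,461). The ratchet head is at (192,70) and its grip end at (155,432). I'll check these against the given sizes and against the scene view.

```bash
cat >> h.py <<'E'
def plan(x,y,z,phi=None):
    """rows' final numbers from the present pose to TCP x,y,z and tool-y world angle phi (deg, mod 180)"""
    s=read_state(); r=R.from_quat(s["eef_rot"]); p=np.array(s["ee_pos"]); ty=r.apply([0,1,0]); a=np.degrees(np.arctan2(ty[1],ty[0]))
    d=0 if phi is None else (phi-a+90)%180-90
    down=R.from_matrix(np.array([[-np.sin(t:=np.radians(a+d)),np.cos(t),0],[np.cos(t),np.sin(t),0],[0,0,-1]]).T.T) if 0 else None
    Y=np.array([np.cos(np.radians(a+d)),np.sin(np.radians(a+d)),0]); Z=np.array([0,0,-1.]); X=np.cross(Y,Z)
    G=R.from_matrix(np.c_[X,Y,Z]); rv=(r.inv()*G).as_rotvec()/(np.pi/4)
    dp=np.array([x,y,z])-p
    print("t %.2f at %s a %.1f w %.4f gf %.1f ft %s| dist %.0fmm turn %.0fdeg | shift %s turn %s"%(s["time"],np.round(p,4),a,s["width"],s["grip_force"],np.round(s["ft_force"],1),1e3*np.linalg.norm(dp),d,np.round(r.inv().apply(dp)/.3,4),np.round(rv,4)))
E
python3 - <<'E'
from h import *
c1=lambda u,v:((u+.5)/3-.5+65,(v+.5)/3-.5+125); c2=lambda u,v:((u+.5)/3.3-.5+225,(v+.5)/3.3-.5+125)
C=np.array([ray("top",c1(*p),.015) for p in [(368,87),(25,321),(148,505),(495,262)]])
print("tray",C.round(4).tolist(),[round(np.linalg.norm(C[i]-C[i-1]),4) for i in range(4)])
o=C.mean(0); v=(C[0]-C[1]+C[3]-C[2]); yaw=np.arctan2(v[1],v[0]); print("o",o.round(4),"yaw",np.degrees(yaw))
ex=np.array([np.cos(yaw),np.sin(yaw)]);ey=np.array([-ex[1],ex[0]])
for n,x,y in [("rat",0,-43),("L",-101,31),("M",-30,31),("S",29,31)]: print(n,(o[:2]+(x*ex+y*ey)/1e3).round(4))
for n,p,h in [("L",(385,308),.05),("M",(555,155),.046),("S",(562,461),.042),("DW",(374,436),.08),("DN",(588,281),.078),("head",(192,70),.024),("gripend",(155,432),.012),("neck a",(186,130),.019),("neck b",(174,265),.019)]:
    P=ray("top",c2(*p),h); print(n,P.round(4),"scene px",proj("scene",P).round(1))
E
```

```text
tray [[0.6538, 0.1632, 0.015], [0.484, 0.3796, 0.015], [0.3662, 0.2865, 0.015], [0.5345, 0.07, 0.015]] [np.float64(0.1513), np.float64(0.275), np.float64(0.1501), np.float64(0.2742)]
o [0.5096 0.2249 0.015 ] yaw -52.00791235110213
rat [0.4757 0.1984]
L [0.4719 0.3235]
M [0.5156 0.2676]
S [0.5519 0.2211]
L [ 0.523  -0.1501  0.05  ] scene px [231.  241.4]
M [ 0.6209 -0.2518  0.046 ] scene px [205.2 296.4]
S [ 0.4375 -0.2547  0.042 ] scene px [167.  237.1]
DW [ 0.4437 -0.1409  0.08  ] scene px [216.9 206.1]
DN [ 0.5372 -0.2628  0.078 ] scene px [179.7 257.7]
head [ 0.6743 -0.0323  0.024 ] scene px [320.7 276.6]
gripend [ 0.45   -0.0173  0.012 ] scene px [270.6 211.3]
neck a [ 0.637  -0.0298  0.019 ] scene px [311.3 265.4]
neck b [ 0.5514 -0.0253  0.019 ] scene px [291.  238.2]
```

```bash
python3 -c "
from h import *
plan(.592,-.027,.19,86.5)"
```

```text
t 0.10 at [0.2269 0.582  0.2218] a 68.7 w 0.0869 gf 0.0 ft [ 0.   0.1 -0.7]| dist 711mm turn 18deg | shift [-1.8711 -1.449   0.1081] turn [-1.700e-03 -2.000e-04 -3.956e-01]
```

Call:
{"method": "drive_tool", "body": {
  "increments": [
    [-0.11, -0.085, 0.007, 0, 0, 0],
    [-0.22, -0.17, 0.014, 0, 0, 0],
    [-0.33, -0.255, 0.02, 0, 0, 0],
    [-0.44, -0.34, 0.027, 0, 0, 0],
    [-0.468, -0.362, 0.027, 0, 0, 0]
  ],
  "claw": 0
}}

```text
time: 0.52
ee_pos: [0.3227, 0.4241, 0.214]
eef_rot: [0.188, 0.982, -0.001, 0.001]
ft_force: [0.9, -0.4, 0.8]
width: 0.0873
grip_force: 0.0
```

Call:
{"method": "drive_tool", "body": {
  "increments": [
    [-0.11, -0.085, 0.007, 0, 0, 0],
    [-0.22, -0.17, 0.014, 0, 0, 0],
    [-0.33, -0.255, 0.02, 0, 0, 0],
    [-0.44, -0.34, 0.027, 0, 0, 0],
    [-0.468, -0.362, 0.027, 0, 0, 0]
  ]
}}

```text
time: 0.93
ee_pos: [0.413, 0.2716, 0.206]
eef_rot: [0.189, 0.982, -0.001, 0.0]
ft_force: [0.2, -0.4, -0.5]
width: 0.0869
grip_force: 0.0
```

Call:
{"method": "drive_tool", "body": {
  "increments": [
    [-0.11, -0.085, 0.007, 0, 0, 0],
    [-0.22, -0.17, 0.014, 0, 0, 0],
    [-0.33, -0.255, 0.02, 0, 0, 0],
    [-0.44, -0.34, 0.027, 0, 0, 0],
    [-0.468, -0.362, 0.027, 0, 0, 0]
  ]
}}

```text
time: 1.35
ee_pos: [0.5034, 0.1192, 0.198]
eef_rot: [0.188, 0.982, -0.001, 0.001]
ft_force: [0.3, -0.4, 1.0]
width: 0.0868
grip_force: 0.0
```

Call:
{"method": "drive_tool", "body": {
  "increments": [
    [-0.11, -0.085, 0.007, 0, 0, -0.1],
    [-0.22, -0.17, 0.014, 0, 0, -0.2],
    [-0.33, -0.255, 0.02, 0, 0, -0.3],
    [-0.44, -0.34, 0.027, 0, 0, -0.396],
    [-0.468, -0.362, 0.027, 0, 0, -0.396]
  ]
}}

```text
time: 1.77
ee_pos: [0.5938, -0.0332, 0.1895]
eef_rot: [0.031, 1.0, -0.002, 0.0]
ft_force: [-0.4, -0.4, -0.5]
width: 0.0872
grip_force: 0.0
```

```bash
python3 -c "
from h import *
plan(.592,-.027,.1,86.5)
c=get_calibration('wrist');im=camera('wrist');cv2.imwrite('pics/w1.png',im);print(c)
for P in [(.6743,-.0323,.024),(.637,-.0298,.019),(.5514,-.0253,.019),(.592,-.027,.019),(.45,-.0173,.012)]: print(proj('wrist',P,c).round(0))"
```

```text
t 1.77 at [ 0.5938 -0.0332  0.1895] a 86.5 w 0.0872 gf 0.0 ft [-0.4 -0.4 -0.5]| dist 90mm turn 0deg | shift [0.0074 0.0212 0.2982] turn [-0.0042  0.0002 -0.0008]
{'K': array([[330.30905954,   0.        , 274.76747004],
       [  0.        , 330.30905954, 206.32093624],
       [  0.        ,   0.        ,   1.        ]]), 'position': array([ 0.50976137, -0.02653928,  0.35201243]), 'rotation': array([0.71979378, 0.67662902, 0.10505297, 0.11416632])}
[280. 257.]
[280. 224.]
[280. 144.]
[280. 183.]
[282.  31.]
```

View pics/w1.png

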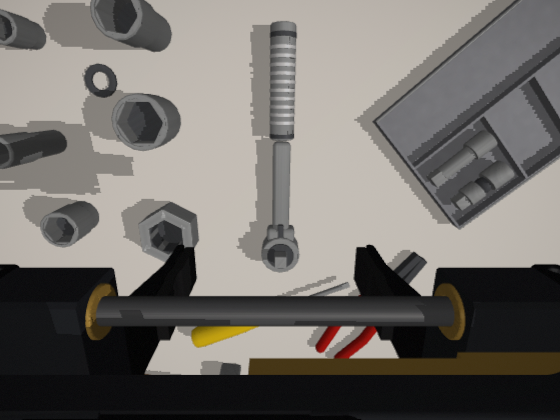

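The ratchet neck is at about (281,183) in the wrist image, against a prediction of (280,183), so the measurement agrees to 1–2 mm. Next I descend and grip.

Call:
{"method": "drive_tool", "body": {
  "increments": [
    [0.007, 0.024, 0.1, -0.004, 0, 0],
    [0.007, 0.024, 0.2, -0.004, 0, 0],
    [0.007, 0.024, 0.3, -0.004, 0, 0],
    [0.007, 0.024, 0.4, -0.004, 0, 0],
    [0.007, 0.024, 0.43, -0.004, 0, 0]
  ]
}}

```text
time: 2.23
ee_pos: [0.5879, -0.0181, 0.0566]
eef_rot: [0.03, 1.0, 0.001, -0.003]
ft_force: [0.4, 0.2, -0.8]
width: 0.0873
grip_force: 0.0
```

Call:
{"method": "drive_tool", "body": {
  "increments": [
    [0, 0, 0.05, 0, 0, 0],
    [0, 0, 0.1, 0, 0, 0],
    [0, 0, 0.14, 0, 0, 0],
    [0, 0, 0.17, 0, 0, 0],
    [0, 0, 0.183, 0, 0, 0]
  ]
}}

```text
time: 2.65
ee_pos: [0.5905, -0.0186, 0.0054]
eef_rot: [0.03, 1.0, 0.002, -0.0]
ft_force: [-0.6, -0.3, 0.6]
width: 0.0868
grip_force: 0.0
```

```bash
python3 -c "
from h import *
plan(.592,-.026,.0045,86.5)"
```

```text
t 2.65 at [ 0.5905 -0.0186  0.0054] a 86.5 w 0.0868 gf 0.0 ft [-0.6 -0.3  0.6]| dist 8mm turn -0deg | shift [-0.0066 -0.0245  0.0029] turn [ 0.004  -0.0014  0.0007]
```

Call:
{"method": "drive_tool", "body": {
  "increments": [
    [-0.007, -0.024, 0.003, 0.004, 0, 0],
    [-0.007, -0.024, 0.003, 0.004, 0, 0],
    [-0.007, -0.024, 0.003, 0.004, 0, 0],
    [-0.007, -0.024, 0.003, 0.004, 0, 0],
    [-0.007, -0.024, 0.003, 0.004, 0, 0]
  ]
}}

```text
time: 3.07
ee_pos: [0.5929, -0.0261, 0.0059]
eef_rot: [0.03, 1.0, 0.0, 0.0]
ft_force: [0.1, 0.1, -0.6]
width: 0.0871
grip_force: 0.0
```

Call:
{"method": "drive_tool", "body": {
  "increments": [
    [0, 0, 0, 0, 0, 0],
    [0, 0, 0, 0, 0, 0],
    [0, 0, 0, 0, 0, 0],
    [0, 0, 0, 0, 0, 0],
    [0, 0, 0, 0, 0, 0]
  ],
  "claw": 1,
  "force": 50
}}

```text
time: 3.48
ee_pos: [0.5925, -0.0262, 0.0053]
eef_rot: [0.03, 1.0, 0.0, 0.0]
ft_force: [-0.1, -0.2, 0.3]
width: 0.0617
grip_force: 0.0
```

Call:
{"method": "drive_tool", "body": {
  "increments": [
    [0, 0, 0, 0, 0, 0],
    [0, 0, 0, 0, 0, 0],
    [0, 0, 0, 0, 0, 0],
    [0, 0, 0, 0, 0, 0],
    [0, 0, 0, 0, 0, 0]
  ]
}}

```text
time: 3.9
ee_pos: [0.5925, -0.0262, 0.0053]
eef_rot: [0.03, 1.0, 0.0, 0.0]
ft_force: [-0.5, 0.9, -1.0]
width: 0.0286
grip_force: 0.0
```

Call:
{"method": "drive_tool", "body": {
  "increments": [
    [0, 0, -0.05, 0, 0, 0],
    [0, 0, -0.1, 0, 0, 0],
    [0, 0, -0.15, 0, 0, 0],
    [0, 0, -0.2, 0, 0, 0],
    [0, 0, -0.25, 0, 0, 0]
  ]
}}

```text
time: 4.32
ee_pos: [0.5924, -0.0263, 0.081]
eef_rot: [0.03, 1.0, 0.0, -0.0]
ft_force: [0.5, 0.6, 0.2]
width: 0.002
grip_force: 0.0
```

```bash
python3 -c "
from h import *
plan(.488,.1826,.08,38)"
```

```text
t 4.32 at [ 0.5924 -0.0263  0.081 ] a 86.5 w 0.0020 gf 0.0 ft [0.5 0.6 0.2]| dist 234mm turn -49deg | shift [0.3897 0.6738 0.0034] turn [ 0.     -0.      1.0781]
```

The fingers move at only about 70 mm/s, so I lifted before they had closed. I'll part-open, go back down and allow longer for the grip.

Call:
{"method": "drive_tool", "body": {
  "increments": [
    [0, 0, 0, 0, 0, 0],
    [0, 0, 0, 0, 0, 0],
    [0, 0, 0, 0, 0, 0],
    [0, 0, 0, 0, 0, 0],
    [0, 0, 0, 0, 0, 0]
  ],
  "claw": 0.4
}}

```text
time: 4.73
ee_pos: [0.5919, -0.0262, 0.0794]
eef_rot: [0.03, 1.0, -0.0, -0.001]
ft_force: [-0.7, -0.1, 0.8]
width: 0.0269
grip_force: 0.0
```

Call:
{"method": "drive_tool", "body": {
  "increments": [
    [0, 0, 0, 0, 0, 0],
    [0, 0, 0, 0, 0, 0],
    [0, 0, 0, 0, 0, 0],
    [0, 0, 0, 0, 0, 0],
    [0, 0, 0, 0, 0, 0]
  ]
}}

```text
time: 5.15
ee_pos: [0.5925, -0.0262, 0.0802]
eef_rot: [0.03, 1.0, 0.0, -0.0]
ft_force: [0.0, 0.0, -0.5]
width: 0.0511
grip_force: 0.0
```

```bash
python3 -c "
from h import *
plan(.592,-.026,.0045,86.5)
c=get_calibration('wrist');im=camera('wrist');cv2.imwrite('pics/w2.png',im)
for P in [(.6743,-.0323,.024),(.637,-.0298,.019),(.5514,-.0253,.019),(.592,-.026,.019)]: print(proj('wrist',P,c).round(0))"
```

```text
t 5.15 at [ 0.5925 -0.0262  0.0802] a 86.5 w 0.0511 gf 0.0 ft [ 0.   0.  -0.5]| dist 76mm turn -0deg | shift [0.0015 0.0007 0.2525] turn [ 0.0001 -0.0001  0.0004]
[272. 323.]
[273. 277.]
[271. 166.]
[274. 222.]
```

View pics/w2.png

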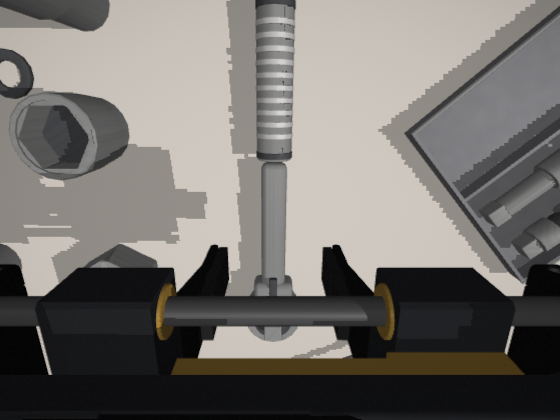

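The ratchet hasn't moved: its neck is centred at (274,220), between the fingertips. I go down, grip for longer and then lift.

Call:
{"method": "drive_tool", "body": {
  "increments": [
    [0, 0, 0.07, 0, 0, 0],
    [0, 0, 0.14, 0, 0, 0],
    [0, 0, 0.2, 0, 0, 0],
    [0, 0, 0.24, 0, 0, 0],
    [0, 0, 0.254, 0, 0, 0]
  ]
}}

```text
time: 5.62
ee_pos: [0.5913, -0.0262, 0.0022]
eef_rot: [0.03, 1.0, -0.0, -0.001]
ft_force: [-0.9, 0.7, -0.6]
width: 0.0524
grip_force: 0.0
```

Call:
{"method": "drive_tool", "body": {
  "increments": [
    [0, 0, 0, 0, 0, 0],
    [0, 0, 0, 0, 0, 0],
    [0, 0, 0, 0, 0, 0],
    [0, 0, 0, 0, 0, 0],
    [0, 0, 0, 0, 0, 0]
  ],
  "claw": 1,
  "force": 55
}}

```text
time: 6.03
ee_pos: [0.593, -0.0262, 0.0049]
eef_rot: [0.03, 1.0, 0.0, 0.001]
ft_force: [-0.1, -0.1, 0.1]
width: 0.0265
grip_force: 0.0
```

Call:
{"method": "drive_tool", "body": {
  "increments": [
    [0, 0, 0, 0, 0, 0],
    [0, 0, 0, 0, 0, 0],
    [0, 0, 0, 0, 0, 0],
    [0, 0, 0, 0, 0, 0],
    [0, 0, 0, 0, 0, 0]
  ]
}}

```text
time: 6.45
ee_pos: [0.5928, -0.0265, 0.0046]
eef_rot: [0.031, 1.0, 0.0, 0.0]
ft_force: [-1.4, -1.8, 6.4]
width: 0.0178
grip_force: 55.0
```

Call:
{"method": "drive_tool", "body": {
  "increments": [
    [0, 0, 0, 0, 0, 0],
    [0, 0, 0, 0, 0, 0],
    [0, 0, -0.01, 0, 0, 0],
    [0, 0, -0.02, 0, 0, 0],
    [0, 0, -0.03, 0, 0, 0]
  ]
}}

```text
time: 6.87
ee_pos: [0.5918, -0.0259, 0.0127]
eef_rot: [0.03, 1.0, 0.0, -0.001]
ft_force: [0.4, 0.1, -5.3]
width: 0.0178
grip_force: 55.0
```

Call:
{"method": "drive_tool", "body": {
  "increments": [
    [0, 0, -0.05, 0, 0, 0],
    [0, 0, -0.1, 0, 0, 0],
    [0, 0, -0.15, 0, 0, 0],
    [0, 0, -0.2, 0, 0, 0],
    [0, 0, -0.23, 0, 0, 0]
  ]
}}

```text
time: 7.28
ee_pos: [0.5928, -0.0261, 0.0835]
eef_rot: [0.03, 1.0, 0.0, 0.001]
ft_force: [0.7, 0.1, -4.9]
width: 0.0175
grip_force: 55.0
```

Call:
{"method": "drive_tool", "body": {
  "increments": [
    [0, 0, 0, 0, 0, 0],
    [0, 0, 0, 0, 0, 0],
    [0, 0, 0, 0, 0, 0],
    [0, 0, 0, 0, 0, 0],
    [0, 0, 0, 0, 0, 0]
  ]
}}

```text
time: 7.7
ee_pos: [0.5919, -0.0262, 0.0812]
eef_rot: [0.03, 1.0, -0.0, -0.001]
ft_force: [-0.6, 0.3, -6.3]
width: 0.0174
grip_force: 55.0
```

```bash
python3 -c "
from h import *
plan(.488,.1826,.1,38)"
```

```text
t 7.70 at [ 0.5919 -0.0262  0.0812] a 86.5 w 0.0174 gf 55.0 ft [-0.6  0.3 -6.3]| dist 234mm turn -49deg | shift [ 0.3881  0.6737 -0.0624] turn [-0.0011 -0.0017  1.0782]
```

Call:
{"method": "drive_tool", "body": {
  "increments": [
    [0.04, 0.06, -0.02, 0, 0, 0.08],
    [0.09, 0.15, -0.04, 0, 0, 0.2],
    [0.14, 0.24, -0.06, 0, 0, 0.32],
    [0.19, 0.33, -0.06, 0, 0, 0.44],
    [0.24, 0.41, -0.06, 0, 0, 0.54]
  ]
}}

```text
time: 8.12
ee_pos: [0.5273, 0.1027, 0.1001]
eef_rot: [0.242, 0.97, 0.0, 0.0]
ft_force: [0.4, 0.8, -5.3]
width: 0.0176
grip_force: 55.0
```

Call:
{"method": "drive_tool", "body": {
  "increments": [
    [0, 0, 0, 0, 0, 0],
    [0, 0, 0, 0, 0, 0],
    [0, 0, 0, 0, 0, 0],
    [0, 0, 0, 0, 0, 0],
    [0, 0, 0, 0, 0, 0]
  ]
}}

```text
time: 8.53
ee_pos: [0.5284, 0.0996, 0.1]
eef_rot: [0.241, 0.971, -0.0, 0.0]
ft_force: [-0.2, 0.1, -5.0]
width: 0.017
grip_force: 55.0
```

```bash
python3 -c "
from h import *
plan(.488,.1826,.1,38)"
```

```text
t 8.53 at [0.5284 0.0996 0.1   ] a 62.1 w 0.0170 gf 55.0 ft [-0.2  0.1 -5. ]| dist 92mm turn -24deg | shift [ 2.485e-01  1.816e-01 -2.000e-04] turn [-5.000e-04  3.000e-04  5.362e-01]
```

Call:
{"method": "drive_tool", "body": {
  "increments": [
    [0.05, 0.036, 0, 0, 0, 0.1],
    [0.1, 0.072, 0, 0, 0, 0.22],
    [0.15, 0.11, 0, 0, 0, 0.34],
    [0.2, 0.146, 0, 0, 0, 0.45],
    [0.248, 0.182, 0, 0, 0, 0.536]
  ]
}}

```text
time: 8.95
ee_pos: [0.4877, 0.1838, 0.1001]
eef_rot: [0.44, 0.898, -0.0, 0.0]
ft_force: [0.3, -0.4, -5.6]
width: 0.0177
grip_force: 55.0
```

Call:
{"method": "drive_tool", "body": {
  "increments": [
    [0, 0, 0, 0, 0, 0],
    [0, 0, 0, 0, 0, 0],
    [0, 0, 0, 0, 0, 0],
    [0, 0, 0, 0, 0, 0],
    [0, 0, 0, 0, 0, 0]
  ]
}}

```text
time: 9.37
ee_pos: [0.4882, 0.1828, 0.1001]
eef_rot: [0.438, 0.899, -0.0, 0.0]
ft_force: [0.5, -0.4, -5.3]
width: 0.0177
grip_force: 55.0
```

```bash
python3 -c "
from h import *
plan(.488,.1826,.1,38)
c=get_calibration('wrist');im=camera('wrist');cv2.imwrite('pics/w3.png',im);import pickle;pickle.dump(c,open('w3.pkl','wb'))
o=np.array([.5096,.2249]);yaw=np.radians(-52);ex=np.array([np.cos(yaw),np.sin(yaw)]);ey=np.array([-ex[1],ex[0]])
for x,y in [(-140,-76),(140,-76),(-140,76),(140,76),(-137,-11),(137,-11),(0,-11),(0,-74)]: print(x,y,proj('wrist',[*(o+(x*ex+y*ey)/1e3),.015],c).round(0))"
```

```text
t 9.37 at [0.4882 0.1828 0.1001] a 38.0 w 0.0177 gf 55.0 ft [ 0.5 -0.4 -5.3]| dist 0mm turn -0deg | shift [-0.0001 -0.0008  0.0003] turn [-0.0001  0.0004  0.0006]
-140 -76 [222. -22.]
140 -76 [237. 338.]
-140 76 [458. -22.]
140 76 [405. 338.]
-137 -11 [322. -17.]
137 -11 [309. 336.]
0 -11 [315. 188.]
0 -74 [233. 188.]
```

View pics/w3.png

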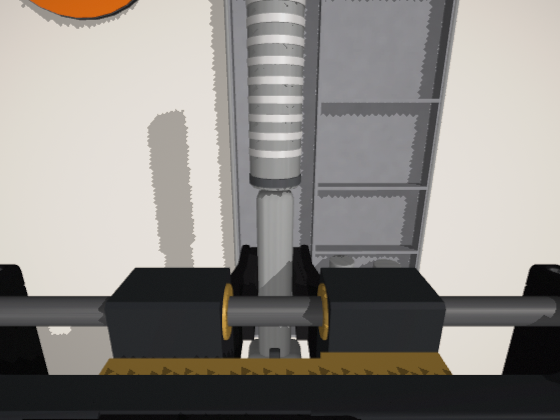

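The wrist view shows the long bay between its walls at x≈232 and x≈316 on row 188, against predictions of 231 and 315. The ratchet lies straight along it. I'll shift 1 mm toward the tray's +y and lower.

Call:
{"method": "drive_tool", "body": {
  "increments": [
    [0, 0.003, 0.05, 0, 0, 0],
    [0, 0.003, 0.1, 0, 0, 0],
    [0, 0.003, 0.15, 0, 0, 0],
    [0, 0.003, 0.2, 0, 0, 0],
    [0, 0.003, 0.24, 0, 0, 0]
  ]
}}

```text
time: 9.83
ee_pos: [0.4883, 0.1839, 0.0271]
eef_rot: [0.438, 0.899, -0.0, -0.0]
ft_force: [0.4, -1.1, -5.0]
width: 0.0175
grip_force: 55.0
```

Call:
{"method": "drive_tool", "body": {
  "increments": [
    [0, 0, 0.015, 0, 0, 0],
    [0, 0, 0.03, 0, 0, 0],
    [0, 0, 0.045, 0, 0, 0],
    [0, 0, 0.054, 0, 0, 0],
    [0, 0, 0.06, 0, 0, 0]
  ]
}}

```text
time: 10.25
ee_pos: [0.4887, 0.1846, 0.0102]
eef_rot: [0.438, 0.899, 0.0, 0.0]
ft_force: [-0.2, 0.1, -5.1]
width: 0.0176
grip_force: 55.0
```

Call:
{"method": "drive_tool", "body": {
  "increments": [
    [0, 0, 0, 0, 0, 0],
    [0, 0, 0, 0, 0, 0],
    [0, 0, 0, 0, 0, 0],
    [0, 0, 0, 0, 0, 0],
    [0, 0, 0, 0, 0, 0]
  ]
}}

```text
time: 10.67
ee_pos: [0.4885, 0.1845, 0.0103]
eef_rot: [0.438, 0.899, 0.0, 0.0]
ft_force: [0.2, 0.1, -5.6]
width: 0.0171
grip_force: 55.0
```

Call:
{"method": "drive_tool", "body": {
  "increments": [
    [0, 0, 0.003, 0, 0, 0],
    [0, 0, 0.005, 0, 0, 0],
    [0, 0, 0.007, 0, 0, 0],
    [0, 0, 0.007, 0, 0, 0],
    [0, 0, 0.007, 0, 0, 0]
  ]
}}

```text
time: 11.08
ee_pos: [0.4884, 0.1844, 0.008]
eef_rot: [0.438, 0.899, -0.0, -0.0]
ft_force: [-0.2, 0.1, -6.4]
width: 0.0175
grip_force: 55.0
```

Call:
{"method": "drive_tool", "body": {
  "increments": [
    [0, 0, 0, 0, 0, 0],
    [0, 0, 0, 0, 0, 0],
    [0, 0, 0, 0, 0, 0],
    [0, 0, 0, 0, 0, 0],
    [0, 0, 0, 0, 0, 0]
  ],
  "claw": 0.74
}}

```text
time: 11.5
ee_pos: [0.4887, 0.1846, 0.0083]
eef_rot: [0.438, 0.899, 0.0, 0.0]
ft_force: [0.1, 0.7, -0.1]
width: 0.0222
grip_force: 0.0
```

Call:
{"method": "drive_tool", "body": {
  "increments": [
    [0, 0, -0.02, 0, 0, 0],
    [0, 0, -0.06, 0, 0, 0],
    [0, 0, -0.12, 0, 0, 0],
    [0, 0, -0.2, 0, 0, 0],
    [0, 0, -0.3, 0, 0, 0]
  ]
}}

```text
time: 11.92
ee_pos: [0.4877, 0.1839, 0.099]
eef_rot: [0.438, 0.899, -0.001, -0.0]
ft_force: [0.8, -0.4, -0.4]
width: 0.0228
grip_force: 0.0
```

Call:
{"method": "drive_tool", "body": {
  "increments": [
    [0, 0, -0.1, 0, 0, 0],
    [0, 0, -0.2, 0, 0, 0],
    [0, 0, -0.2, 0, 0, 0],
    [0, 0, -0.2, 0, 0, 0],
    [0, 0, -0.2, 0, 0, 0]
  ],
  "claw": 0
}}

```text
time: 12.33
ee_pos: [0.4883, 0.1844, 0.1584]
eef_rot: [0.438, 0.899, 0.0, 0.0]
ft_force: [-0.5, -0.9, -0.7]
width: 0.0481
grip_force: 0.0
```

```bash
python3 -c "
from h import *
plan(.523,-.150,.16,38)
cv2.imwrite('pics/w4.png',camera('wrist'))"
```

```text
t 12.33 at [0.4883 0.1844 0.1584] a 38.1 w 0.0481 gf 0.0 ft [-0.5 -0.9 -0.7]| dist 336mm turn -0deg | shift [-0.9487 -0.5965 -0.006 ] turn [ 0.0007 -0.0003  0.0021]
```

View pics/w4.png

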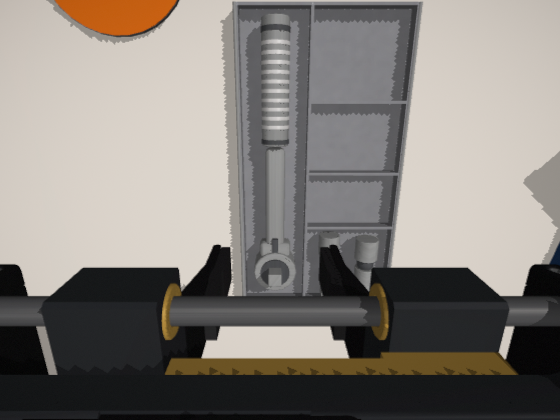

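The ratchet lies flat in the long bay with its drive square up at (275,272). Next is the large socket.

Call:
{"method": "drive_tool", "body": {
  "increments": [
    [-0.1, -0.062, -0.006, 0, 0, 0],
    [-0.2, -0.124, -0.006, 0, 0, 0],
    [-0.3, -0.186, -0.006, 0, 0, 0],
    [-0.4, -0.25, -0.006, 0, 0, 0],
    [-0.474, -0.298, -0.006, 0, 0, 0]
  ]
}}

```text
time: 12.8
ee_pos: [0.505, 0.014, 0.159]
eef_rot: [0.439, 0.899, -0.001, -0.0]
ft_force: [0.9, 0.5, -0.0]
width: 0.0836
grip_force: 0.0
```

Call:
{"method": "drive_tool", "body": {
  "increments": [
    [-0.1, -0.062, 0, 0, 0, 0],
    [-0.2, -0.124, 0, 0, 0, 0],
    [-0.3, -0.186, 0, 0, 0, 0],
    [-0.4, -0.25, 0, 0, 0, 0],
    [-0.474, -0.298, 0, 0, 0, 0]
  ]
}}

```text
time: 13.22
ee_pos: [0.5222, -0.1529, 0.159]
eef_rot: [0.439, 0.899, -0.001, -0.001]
ft_force: [0.4, 0.0, -1.1]
width: 0.0867
grip_force: 0.0
```

Call:
{"method": "drive_tool", "body": {
  "increments": [
    [0, 0, 0, 0, 0, 0],
    [0, 0, 0, 0, 0, 0],
    [0, 0, 0, 0, 0, 0],
    [0, 0, 0, 0, 0, 0],
    [0, 0, 0, 0, 0, 0]
  ]
}}

```text
time: 13.63
ee_pos: [0.5232, -0.1483, 0.1595]
eef_rot: [0.437, 0.9, 0.0, -0.0]
ft_force: [-0.2, 0.5, 0.9]
width: 0.0869
grip_force: 0.0
```

```bash
python3 -c "
from h import *
plan(.523,-.150,.0193,38)
c=get_calibration('wrist');cv2.imwrite('pics/w5.png',camera('wrist'))
for P in [(.523,-.1501,.05),(.6209,-.2518,.046),(.4375,-.2547,.042),(.4437,-.1409,.08)]: print(proj('wrist',P,c).round(0))
import pickle;pickle.dump(c,open('w5.pkl','wb'))"
```

```text
t 13.63 at [ 0.5232 -0.1483  0.1595] a 38.2 w 0.0869 gf 0.0 ft [-0.2  0.5  0.9]| dist 140mm turn -0deg | shift [-0.0045 -0.004   0.4673] turn [-0.0001 -0.0011  0.0047]
[272. 205.]
[287. 337.]
[128. 233.]
[194. 144.]
```

View pics/w5.png

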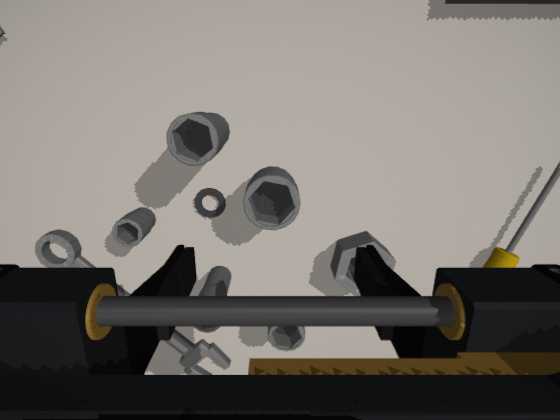

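The large rim centre is at (272,202), against a prediction of (272,205), which is within about 2 mm. Washer and neighbours are clear of the fingers, so I descend.

Call:
{"method": "drive_tool", "body": {
  "increments": [
    [0, -0.004, 0.1, 0, 0, 0],
    [0, -0.004, 0.2, 0, 0, 0],
    [0, -0.004, 0.3, 0, 0, 0],
    [0, -0.004, 0.37, 0, 0, 0],
    [0, -0.004, 0.4, 0, 0, 0]
  ]
}}

```text
time: 14.1
ee_pos: [0.5206, -0.1492, 0.037]
eef_rot: [0.437, 0.899, -0.001, -0.002]
ft_force: [-0.2, 0.4, 0.1]
width: 0.087
grip_force: 0.0
```

Call:
{"method": "drive_tool", "body": {
  "increments": [
    [0, 0, 0.02, 0, 0, 0],
    [0, 0, 0.04, 0, 0, 0],
    [0, 0, 0.06, 0, 0, 0],
    [0, 0, 0.067, 0, 0, 0],
    [0, 0, 0.067, 0, 0, 0]
  ],
  "claw": 1,
  "force": 40
}}

```text
time: 14.52
ee_pos: [0.5225, -0.1504, 0.0199]
eef_rot: [0.438, 0.899, 0.0, 0.0]
ft_force: [0.0, 1.0, 1.1]
width: 0.0614
grip_force: 0.0
```

Call:
{"method": "drive_tool", "body": {
  "increments": [
    [0, 0, 0, 0, 0, 0],
    [0, 0, 0, 0, 0, 0],
    [0, 0, 0, 0, 0, 0],
    [0, 0, 0, 0, 0, 0],
    [0, 0, 0, 0, 0, 0]
  ]
}}

```text
time: 14.93
ee_pos: [0.5226, -0.1506, 0.0203]
eef_rot: [0.438, 0.899, 0.0, 0.0]
ft_force: [-1.2, 1.1, 6.1]
width: 0.0494
grip_force: 40.0
```

Call:
{"method": "drive_tool", "body": {
  "increments": [
    [0, 0, 0, 0, 0, 0],
    [0, 0, 0, 0, 0, 0],
    [0, 0, 0, 0, 0, 0],
    [0, 0, -0.01, 0, 0, 0],
    [0, 0, -0.02, 0, 0, 0]
  ]
}}

```text
time: 15.35
ee_pos: [0.5218, -0.1502, 0.0255]
eef_rot: [0.438, 0.899, -0.0, -0.0]
ft_force: [-0.4, -0.1, -2.5]
width: 0.0495
grip_force: 40.0
```

Call:
{"method": "drive_tool", "body": {
  "increments": [
    [0, 0, -0.06, 0, 0, 0],
    [0, 0, -0.14, 0, 0, 0],
    [0, 0, -0.22, 0, 0, 0],
    [0, 0, -0.3, 0, 0, 0],
    [0, 0, -0.35, 0, 0, 0]
  ]
}}

```text
time: 15.77
ee_pos: [0.5227, -0.1507, 0.133]
eef_rot: [0.438, 0.899, 0.0, 0.001]
ft_force: [0.5, -0.8, -3.3]
width: 0.0491
grip_force: 40.0
```

Call:
{"method": "drive_tool", "body": {
  "increments": [
    [0, 0, 0, 0, 0, 0],
    [0, 0, 0, 0, 0, 0],
    [0, 0, 0, 0, 0, 0],
    [0, 0, 0, 0, 0, 0],
    [0, 0, 0, 0, 0, 0]
  ]
}}

```text
time: 16.18
ee_pos: [0.5215, -0.1503, 0.1295]
eef_rot: [0.438, 0.899, -0.0, -0.001]
ft_force: [0.7, -0.2, -3.7]
width: 0.049
grip_force: 40.0
```

```bash
python3 -c "
from h import *
plan(.4727,.3241,.13,38)"
```

```text
t 16.18 at [ 0.5215 -0.1503  0.1295] a 38.1 w 0.0490 gf 40.0 ft [ 0.7 -0.2 -3.7]| dist 477mm turn -0deg | shift [ 1.3447  0.8476 -0.0014] turn [-0.0021 -0.0016  0.0022]
```

Call:
{"method": "drive_tool", "body": {
  "increments": [
    [0.07, 0.044, 0, 0, 0, 0],
    [0.17, 0.107, 0, 0, 0, 0],
    [0.27, 0.17, 0, 0, 0, 0],
    [0.37, 0.233, 0, 0, 0, 0],
    [0.448, 0.283, 0, 0, 0, 0]
  ]
}}

```text
time: 16.6
ee_pos: [0.5052, 0.0105, 0.13]
eef_rot: [0.437, 0.899, -0.0, -0.001]
ft_force: [0.3, 0.6, -2.9]
width: 0.0491
grip_force: 40.0
```

Call:
{"method": "drive_tool", "body": {
  "increments": [
    [0.1, 0.063, 0, 0, 0, 0],
    [0.2, 0.126, 0, 0, 0, 0],
    [0.3, 0.189, 0, 0, 0, 0],
    [0.38, 0.24, 0, 0, 0, 0],
    [0.448, 0.283, 0, 0, 0, 0]
  ]
}}

```text
time: 17.02
ee_pos: [0.489, 0.1684, 0.13]
eef_rot: [0.437, 0.9, -0.0, -0.0]
ft_force: [0.5, -0.3, -3.4]
width: 0.0496
grip_force: 40.0
```

Call:
{"method": "drive_tool", "body": {
  "increments": [
    [0.1, 0.063, 0, 0, 0, 0],
    [0.2, 0.126, 0, 0, 0, 0],
    [0.3, 0.189, 0, 0, 0, 0],
    [0.38, 0.24, 0, 0, 0, 0],
    [0.448, 0.283, 0, 0, 0, 0]
  ]
}}

```text
time: 17.43
ee_pos: [0.4727, 0.3265, 0.1297]
eef_rot: [0.437, 0.9, -0.0, -0.0]
ft_force: [-0.6, -0.0, -3.7]
width: 0.0487
grip_force: 40.0
```

Call:
{"method": "drive_tool", "body": {
  "increments": [
    [0, 0, 0, 0, 0, 0],
    [0, 0, 0, 0, 0, 0],
    [0, 0, 0, 0, 0, 0],
    [0, 0, 0, 0, 0, 0],
    [0, 0, 0, 0, 0, 0]
  ]
}}

```text
time: 17.85
ee_pos: [0.4743, 0.3228, 0.1306]
eef_rot: [0.438, 0.899, -0.0, 0.0]
ft_force: [0.2, -0.2, -3.4]
width: 0.0494
grip_force: 40.0
```

```bash
python3 -c "
from h import *
plan(.4727,.3241,.024,38)"
```

```text
t 17.85 at [0.4743 0.3228 0.1306] a 38.0 w 0.0494 gf 40.0 ft [ 0.2 -0.2 -3.4]| dist 107mm turn 0deg | shift [ 0.0069 -0.0014  0.3555] turn [-0.0003  0.0002 -0.0002]
```

Call:
{"method": "drive_tool", "body": {
  "increments": [
    [0.007, -0.001, 0.07, 0, 0, 0],
    [0.007, -0.001, 0.14, 0, 0, 0],
    [0.007, -0.001, 0.22, 0, 0, 0],
    [0.007, -0.001, 0.28, 0, 0, 0],
    [0.007, -0.001, 0.325, 0, 0, 0]
  ]
}}

```text
time: 18.27
ee_pos: [0.472, 0.3242, 0.0316]
eef_rot: [0.438, 0.899, -0.001, -0.0]
ft_force: [-1.2, -0.3, -2.4]
width: 0.0491
grip_force: 40.0
```

Call:
{"method": "drive_tool", "body": {
  "increments": [
    [0, 0, 0.008, 0, 0, 0],
    [0, 0, 0.016, 0, 0, 0],
    [0, 0, 0.022, 0, 0, 0],
    [0, 0, 0.026, 0, 0, 0],
    [0, 0, 0.028, 0, 0, 0]
  ]
}}

```text
time: 18.68
ee_pos: [0.4729, 0.3258, 0.0256]
eef_rot: [0.438, 0.899, 0.001, 0.0]
ft_force: [-0.2, 0.2, -2.6]
width: 0.0494
grip_force: 40.0
```

Call:
{"method": "drive_tool", "body": {
  "increments": [
    [0, 0, 0, 0, 0, 0],
    [0, 0, 0, 0, 0, 0],
    [0, 0, 0, 0, 0, 0],
    [0, 0, 0, 0, 0, 0],
    [0, 0, 0, 0, 0, 0]
  ]
}}

```text
time: 19.1
ee_pos: [0.4724, 0.3255, 0.0249]
eef_rot: [0.438, 0.899, 0.0, 0.0]
ft_force: [-0.1, 0.7, -2.7]
width: 0.0494
grip_force: 40.0
```

Call:
{"method": "drive_tool", "body": {
  "increments": [
    [0, 0, 0.002, 0, 0, 0],
    [0, 0, 0.004, 0, 0, 0],
    [0, 0, 0.005, 0, 0, 0],
    [0, 0, 0.005, 0, 0, 0],
    [0, 0, 0.005, 0, 0, 0]
  ]
}}

```text
time: 19.52
ee_pos: [0.4723, 0.3255, 0.0233]
eef_rot: [0.438, 0.899, -0.0, -0.0]
ft_force: [-0.6, 1.1, -2.9]
width: 0.049
grip_force: 40.0
```

Call:
{"method": "drive_tool", "body": {
  "increments": [
    [0, 0, 0, 0, 0, 0],
    [0, 0, 0, 0, 0, 0],
    [0, 0, 0, 0, 0, 0],
    [0, 0, 0, 0, 0, 0],
    [0, 0, 0, 0, 0, 0]
  ],
  "claw": 0.25
}}

```text
time: 19.93
ee_pos: [0.4725, 0.3256, 0.0235]
eef_rot: [0.438, 0.899, 0.0, 0.0]
ft_force: [0.2, 0.2, 0.8]
width: 0.0643
grip_force: 0.0
```

Call:
{"method": "drive_tool", "body": {
  "increments": [
    [0, 0, -0.02, 0, 0, 0],
    [0, 0, -0.08, 0, 0, 0],
    [0, 0, -0.18, 0, 0, 0],
    [0, 0, -0.3, 0, 0, 0],
    [0, 0, -0.4, 0, 0, 0]
  ]
}}

```text
time: 20.35
ee_pos: [0.4726, 0.3253, 0.1459]
eef_rot: [0.438, 0.899, 0.0, 0.0]
ft_force: [0.7, 0.3, 0.3]
width: 0.0653
grip_force: 0.0
```

Call:
{"method": "drive_tool", "body": {
  "increments": [
    [0, 0, -0.05, 0, 0, 0],
    [0, 0, -0.05, 0, 0, 0],
    [0, 0, -0.05, 0, 0, 0],
    [0, 0, -0.05, 0, 0, 0],
    [0, 0, -0.05, 0, 0, 0]
  ]
}}

```text
time: 20.77
ee_pos: [0.4718, 0.325, 0.1571]
eef_rot: [0.438, 0.899, -0.001, -0.0]
ft_force: [0.5, 0.1, -0.1]
width: 0.0656
grip_force: 0.0
```

```bash
python3 -c "
from h import *
plan(.6209,-.2518,.16,38)
cv2.imwrite('pics/w6.png',camera('wrist'))"
```

```text
t 20.77 at [0.4718 0.325  0.1571] a 38.1 w 0.0656 gf 0.0 ft [ 0.5  0.1 -0.1]| dist 596mm turn -0deg | shift [-1.8199 -0.7951 -0.0078] turn [-0.0026  0.0002  0.0022]
```

View pics/w6.png

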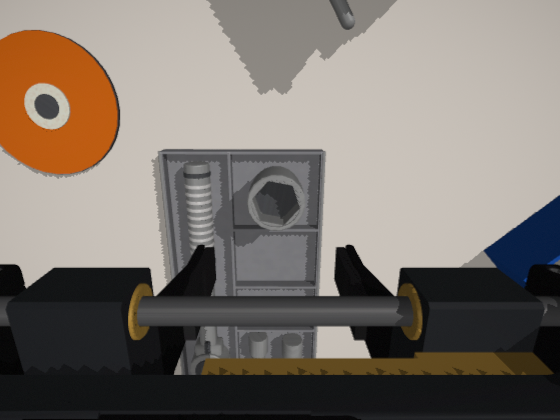

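The large socket stands mouth up in the end bay, rim at (277,202). Next is the medium socket.

Call:
{"method": "drive_tool", "body": {
  "increments": [
    [-0.12, -0.053, 0, 0, 0, 0],
    [-0.24, -0.105, 0, 0, 0, 0],
    [-0.36, -0.158, 0, 0, 0, 0],
    [-0.48, -0.21, 0, 0, 0, 0],
    [-0.6, -0.265, 0, 0, 0, 0]
  ],
  "claw": 0.2
}}

```text
time: 21.23
ee_pos: [0.5206, 0.1329, 0.1576]
eef_rot: [0.437, 0.899, -0.0, -0.0]
ft_force: [-0.1, 0.0, 0.0]
width: 0.0695
grip_force: 0.0
```

Call:
{"method": "drive_tool", "body": {
  "increments": [
    [-0.12, -0.053, 0, 0, 0, 0],
    [-0.24, -0.105, 0, 0, 0, 0],
    [-0.36, -0.158, 0, 0, 0, 0],
    [-0.48, -0.21, 0, 0, 0, 0],
    [-0.6, -0.265, 0, 0, 0, 0]
  ]
}}

```text
time: 21.65
ee_pos: [0.5692, -0.0576, 0.1576]
eef_rot: [0.437, 0.899, -0.0, -0.0]
ft_force: [2.0, 0.1, -0.2]
width: 0.0699
grip_force: 0.0
```

Call:
{"method": "drive_tool", "body": {
  "increments": [
    [-0.12, -0.053, 0, 0, 0, 0],
    [-0.24, -0.105, 0, 0, 0, 0],
    [-0.36, -0.158, 0, 0, 0, 0],
    [-0.48, -0.21, 0, 0, 0, 0],
    [-0.6, -0.265, 0, 0, 0, 0]
  ]
}}

```text
time: 22.07
ee_pos: [0.6178, -0.2481, 0.1571]
eef_rot: [0.437, 0.899, -0.0, -0.001]
ft_force: [0.7, 0.7, 0.5]
width: 0.0696
grip_force: 0.0
```

Call:
{"method": "drive_tool", "body": {
  "increments": [
    [0, 0, 0, 0, 0, 0],
    [0, 0, 0, 0, 0, 0],
    [0, 0, 0, 0, 0, 0],
    [0, 0, 0, 0, 0, 0],
    [0, 0, 0, 0, 0, 0]
  ]
}}

```text
time: 22.48
ee_pos: [0.6182, -0.2447, 0.1581]
eef_rot: [0.437, 0.9, 0.0, -0.0]
ft_force: [-1.1, -0.3, -0.1]
width: 0.0699
grip_force: 0.0
```

```bash
python3 -c "
from h import *
plan(.6203,-.251,.018,38)
c=get_calibration('wrist');im=camera('wrist');u=proj('wrist',(.6209,-.2518,.046),c);print(u)
cv2.imwrite('pics/w7.png',cv2.resize(im[100:300,160:400],None,fx=3,fy=3))"
```

```text
t 22.48 at [ 0.6182 -0.2447  0.1581] a 38.2 w 0.0699 gf 0.0 ft [-1.1 -0.3 -0.1]| dist 140mm turn -0deg | shift [-0.0213 -0.0077  0.467 ] turn [ 0.0007 -0.0011  0.0052]
[271.03405485 210.79673121]
```

View pics/w7.png

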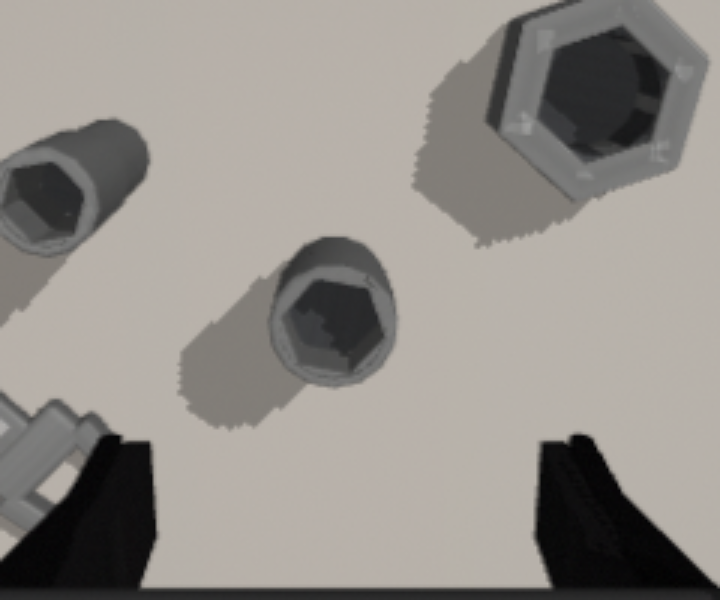

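The medium rim is at about (271,207.5), against a prediction of (271,211). I apply the small offset and descend.

Call:
{"method": "drive_tool", "body": {
  "increments": [
    [-0.018, -0.008, 0.1, 0, 0, 0],
    [-0.018, -0.008, 0.2, 0, 0, 0],
    [-0.018, -0.008, 0.3, 0, 0, 0],
    [-0.018, -0.008, 0.37, 0, 0, 0],
    [-0.018, -0.008, 0.4, 0, 0, 0]
  ]
}}

```text
time: 22.95
ee_pos: [0.6179, -0.2503, 0.035]
eef_rot: [0.437, 0.899, -0.0, -0.002]
ft_force: [-0.4, -0.6, -0.1]
width: 0.0698
grip_force: 0.0
```

Call:
{"method": "drive_tool", "body": {
  "increments": [
    [0, 0, 0.02, 0, 0, 0],
    [0, 0, 0.04, 0, 0, 0],
    [0, 0, 0.06, 0, 0, 0],
    [0, 0, 0.067, 0, 0, 0],
    [0, 0, 0.067, 0, 0, 0]
  ],
  "claw": 1,
  "force": 30
}}

```text
time: 23.37
ee_pos: [0.6195, -0.2523, 0.0185]
eef_rot: [0.438, 0.899, 0.0, 0.0]
ft_force: [-0.3, 0.5, 0.1]
width: 0.0441
grip_force: 0.0
```

Call:
{"method": "drive_tool", "body": {
  "increments": [
    [0, 0, 0, 0, 0, 0],
    [0, 0, 0, 0, 0, 0],
    [0, 0, 0, 0, 0, 0],
    [0, 0, 0, 0, 0, 0],
    [0, 0, 0, 0, 0, 0]
  ]
}}

```text
time: 23.78
ee_pos: [0.6197, -0.2525, 0.0188]
eef_rot: [0.438, 0.899, 0.0, 0.0]
ft_force: [0.1, 0.9, 4.9]
width: 0.0374
grip_force: 30.0
```

Call:
{"method": "drive_tool", "body": {
  "increments": [
    [0, 0, 0, 0, 0, 0],
    [0, 0, 0, 0, 0, 0],
    [0, 0, 0, 0, 0, 0],
    [0, 0, -0.01, 0, 0, 0],
    [0, 0, -0.02, 0, 0, 0]
  ]
}}

```text
time: 24.2
ee_pos: [0.6188, -0.2522, 0.0238]
eef_rot: [0.438, 0.899, -0.0, -0.001]
ft_force: [0.5, -0.5, -1.2]
width: 0.0377
grip_force: 30.0
```

Call:
{"method": "drive_tool", "body": {
  "increments": [
    [0, 0, -0.06, 0, 0, 0],
    [0, 0, -0.14, 0, 0, 0],
    [0, 0, -0.22, 0, 0, 0],
    [0, 0, -0.3, 0, 0, 0],
    [0, 0, -0.35, 0, 0, 0]
  ]
}}

```text
time: 24.62
ee_pos: [0.6196, -0.2528, 0.1317]
eef_rot: [0.438, 0.899, 0.0, 0.001]
ft_force: [0.4, -1.3, -1.7]
width: 0.0371
grip_force: 30.0
```

Call:
{"method": "drive_tool", "body": {
  "increments": [
    [0, 0, 0, 0, 0, 0],
    [0, 0, 0, 0, 0, 0],
    [0, 0, 0, 0, 0, 0],
    [0, 0, 0, 0, 0, 0],
    [0, 0, 0, 0, 0, 0]
  ]
}}

```text
time: 25.03
ee_pos: [0.6187, -0.252, 0.1278]
eef_rot: [0.438, 0.899, -0.0, -0.001]
ft_force: [0.2, 0.3, -1.7]
width: 0.0374
grip_force: 30.0
```

```bash
python3 -c "
from h import *
plan(.5164,.2682,.13,38)"
```

```text
t 25.03 at [ 0.6187 -0.252   0.1278] a 38.1 w 0.0374 gf 30.0 ft [ 0.2  0.3 -1.7]| dist 530mm turn -0deg | shift [ 1.5751  0.8017 -0.0057] turn [-0.0016 -0.0022  0.0022]
```

Call:
{"method": "drive_tool", "body": {
  "increments": [
    [0.08, 0.041, 0, 0, 0, 0],
    [0.19, 0.097, 0, 0, 0, 0],
    [0.3, 0.153, 0, 0, 0, 0],
    [0.41, 0.209, 0, 0, 0, 0],
    [0.525, 0.267, 0, 0, 0, 0]
  ]
}}

```text
time: 25.45
ee_pos: [0.5842, -0.0777, 0.1285]
eef_rot: [0.438, 0.899, -0.0, -0.0]
ft_force: [1.2, 0.1, -1.3]
width: 0.0371
grip_force: 30.0
```

Call:
{"method": "drive_tool", "body": {
  "increments": [
    [0.11, 0.056, 0, 0, 0, 0],
    [0.22, 0.112, 0, 0, 0, 0],
    [0.33, 0.168, 0, 0, 0, 0],
    [0.43, 0.219, 0, 0, 0, 0],
    [0.525, 0.267, 0, 0, 0, 0]
  ]
}}

```text
time: 25.87
ee_pos: [0.55, 0.0965, 0.1287]
eef_rot: [0.437, 0.899, -0.0, -0.0]
ft_force: [0.1, 0.3, -2.0]
width: 0.0374
grip_force: 30.0
```

Call:
{"method": "drive_tool", "body": {
  "increments": [
    [0.11, 0.056, 0, 0, 0, 0],
    [0.22, 0.112, 0, 0, 0, 0],
    [0.33, 0.168, 0, 0, 0, 0],
    [0.43, 0.219, 0, 0, 0, 0],
    [0.525, 0.267, 0, 0, 0, 0]
  ]
}}

```text
time: 26.28
ee_pos: [0.5158, 0.2698, 0.1287]
eef_rot: [0.437, 0.899, -0.0, -0.0]
ft_force: [1.0, 0.6, -1.2]
width: 0.0371
grip_force: 30.0
```

Call:
{"method": "drive_tool", "body": {
  "increments": [
    [0, 0, 0, 0, 0, 0],
    [0, 0, 0, 0, 0, 0],
    [0, 0, 0, 0, 0, 0],
    [0, 0, 0, 0, 0, 0],
    [0, 0, 0, 0, 0, 0]
  ]
}}

```text
time: 26.7
ee_pos: [0.5174, 0.2662, 0.1292]
eef_rot: [0.439, 0.899, -0.0, 0.0]
ft_force: [-0.7, -0.3, -1.8]
width: 0.037
grip_force: 30.0
```

```bash
python3 -c "
from h import *
plan(.5164,.2682,.022,38)"
```

```text
t 26.70 at [0.5174 0.2662 0.1292] a 38.0 w 0.0370 gf 30.0 ft [-0.7 -0.3 -1.8]| dist 107mm turn 0deg | shift [0.0073 0.0016 0.3573] turn [-0.0002  0.0003 -0.0008]
```

Call:
{"method": "drive_tool", "body": {
  "increments": [
    [0.007, 0.001, 0.07, 0, 0, 0],
    [0.007, 0.001, 0.14, 0, 0, 0],
    [0.007, 0.001, 0.22, 0, 0, 0],
    [0.007, 0.001, 0.28, 0, 0, 0],
    [0.007, 0.001, 0.325, 0, 0, 0]
  ]
}}

```text
time: 27.12
ee_pos: [0.5155, 0.2683, 0.0301]
eef_rot: [0.438, 0.899, -0.001, -0.0]
ft_force: [-1.3, -0.3, -1.4]
width: 0.0375
grip_force: 30.0
```

Call:
{"method": "drive_tool", "body": {
  "increments": [
    [0, 0, 0.008, 0, 0, 0],
    [0, 0, 0.016, 0, 0, 0],
    [0, 0, 0.022, 0, 0, 0],
    [0, 0, 0.026, 0, 0, 0],
    [0, 0, 0.028, 0, 0, 0]
  ]
}}

```text
time: 27.53
ee_pos: [0.5163, 0.2699, 0.0241]
eef_rot: [0.438, 0.899, 0.001, 0.0]
ft_force: [0.3, -0.5, -2.3]
width: 0.0376
grip_force: 30.0
```

Call:
{"method": "drive_tool", "body": {
  "increments": [
    [0, 0, 0, 0, 0, 0],
    [0, 0, 0, 0, 0, 0],
    [0, 0, 0, 0, 0, 0],
    [0, 0, 0, 0, 0, 0],
    [0, 0, 0, 0, 0, 0]
  ]
}}

```text
time: 27.95
ee_pos: [0.5159, 0.2696, 0.0234]
eef_rot: [0.438, 0.899, 0.0, 0.0]
ft_force: [0.4, -0.3, -1.4]
width: 0.037
grip_force: 30.0
```

Call:
{"method": "drive_tool", "body": {
  "increments": [
    [0, 0, 0.002, 0, 0, 0],
    [0, 0, 0.004, 0, 0, 0],
    [0, 0, 0.005, 0, 0, 0],
    [0, 0, 0.005, 0, 0, 0],
    [0, 0, 0.005, 0, 0, 0]
  ]
}}

```text
time: 28.37
ee_pos: [0.5158, 0.2696, 0.0218]
eef_rot: [0.438, 0.899, -0.0, -0.0]
ft_force: [-0.4, -1.2, -1.8]
width: 0.0374
grip_force: 30.0
```

Call:
{"method": "drive_tool", "body": {
  "increments": [
    [0, 0, 0, 0, 0, 0],
    [0, 0, 0, 0, 0, 0],
    [0, 0, 0, 0, 0, 0],
    [0, 0, 0, 0, 0, 0],
    [0, 0, 0, 0, 0, 0]
  ],
  "claw": 0.4
}}

```text
time: 28.78
ee_pos: [0.5159, 0.2696, 0.0219]
eef_rot: [0.438, 0.899, 0.0, 0.0]
ft_force: [-0.4, -0.4, -0.9]
width: 0.0518
grip_force: 0.0
```

Call:
{"method": "drive_tool", "body": {
  "increments": [
    [0, 0, -0.02, 0, 0, 0],
    [0, 0, -0.08, 0, 0, 0],
    [0, 0, -0.18, 0, 0, 0],
    [0, 0, -0.3, 0, 0, 0],
    [0, 0, -0.4, 0, 0, 0]
  ]
}}

```text
time: 29.2
ee_pos: [0.516, 0.2694, 0.1443]
eef_rot: [0.438, 0.899, 0.0, 0.0]
ft_force: [1.4, 1.0, 0.6]
width: 0.052
grip_force: 0.0
```

Call:
{"method": "drive_tool", "body": {
  "increments": [
    [0, 0, -0.05, 0, 0, 0],
    [0, 0, -0.05, 0, 0, 0],
    [0, 0, -0.05, 0, 0, 0],
    [0, 0, -0.05, 0, 0, 0],
    [0, 0, -0.05, 0, 0, 0]
  ]
}}

```text
time: 29.62
ee_pos: [0.5152, 0.2693, 0.1556]
eef_rot: [0.438, 0.899, -0.001, -0.0]
ft_force: [0.0, -0.4, -0.4]
width: 0.0524
grip_force: 0.0
```

```bash
python3 -c "
from h import *
plan(.4365,-.2535,.16,38)
cv2.imwrite('pics/w8.png',camera('wrist'))"
```

```text
t 29.62 at [0.5152 0.2693 0.1556] a 38.1 w 0.0524 gf 0.0 ft [ 0.  -0.4 -0.4]| dist 529mm turn -0deg | shift [-1.2095 -1.2816 -0.0122] turn [-0.0025 -0.0001  0.0022]
```

View pics/w8.png

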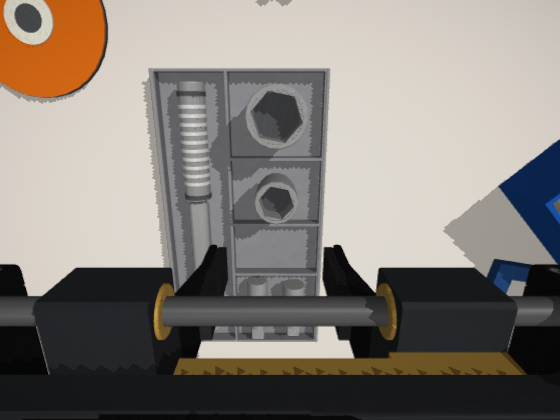

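Both sockets stand in the correct bays: large at (277,115), medium at (277,200). Next is the small one.

Call:
{"method": "drive_tool", "body": {
  "increments": [
    [-0.09, -0.095, 0, 0, 0, 0],
    [-0.18, -0.19, 0, 0, 0, 0],
    [-0.27, -0.285, 0, 0, 0, 0],
    [-0.34, -0.36, 0, 0, 0, 0],
    [-0.403, -0.427, 0, 0, 0, 0]
  ],
  "claw": 0.3
}}

```text
time: 30.08
ee_pos: [0.4887, 0.0928, 0.1561]
eef_rot: [0.438, 0.899, -0.0, -0.0]
ft_force: [0.4, -0.3, 1.4]
width: 0.061
grip_force: 0.0
```

Call:
{"method": "drive_tool", "body": {
  "increments": [
    [-0.09, -0.095, 0, 0, 0, 0],
    [-0.18, -0.19, 0, 0, 0, 0],
    [-0.27, -0.285, 0, 0, 0, 0],
    [-0.34, -0.36, 0, 0, 0, 0],
    [-0.403, -0.427, 0, 0, 0, 0]
  ]
}}

```text
time: 30.5
ee_pos: [0.4622, -0.0812, 0.1563]
eef_rot: [0.438, 0.899, -0.0, -0.0]
ft_force: [0.0, 0.3, -1.1]
width: 0.0608
grip_force: 0.0
```

Call:
{"method": "drive_tool", "body": {
  "increments": [
    [-0.09, -0.095, 0, 0, 0, 0],
    [-0.18, -0.19, 0, 0, 0, 0],
    [-0.27, -0.285, 0, 0, 0, 0],
    [-0.34, -0.36, 0, 0, 0, 0],
    [-0.403, -0.427, 0, 0, 0, 0]
  ]
}}

```text
time: 30.92
ee_pos: [0.436, -0.2552, 0.1564]
eef_rot: [0.438, 0.899, -0.0, -0.0]
ft_force: [0.6, -0.6, 0.7]
width: 0.0609
grip_force: 0.0
```

Call:
{"method": "drive_tool", "body": {
  "increments": [
    [0, 0, 0, 0, 0, 0],
    [0, 0, 0, 0, 0, 0],
    [0, 0, 0, 0, 0, 0],
    [0, 0, 0, 0, 0, 0],
    [0, 0, 0, 0, 0, 0]
  ]
}}

```text
time: 31.33
ee_pos: [0.4375, -0.2517, 0.1566]
eef_rot: [0.437, 0.9, 0.0, -0.0]
ft_force: [0.0, 0.0, -0.2]
width: 0.0609
grip_force: 0.0
```

```bash
python3 -c "
from h import *
plan(.4365,-.2535,.0153,38)
c=get_calibration('wrist');im=camera('wrist');print(proj('wrist',(.4375,-.2547,.042),c))
cv2.imwrite('pics/w9.png',cv2.resize(im[100:300,160:400],None,fx=3,fy=3))"
```

```text
t 31.33 at [ 0.4375 -0.2517  0.1566] a 38.2 w 0.0609 gf 0.0 ft [ 0.   0.  -0.2]| dist 141mm turn -0deg | shift [-0.0028 -0.0064  0.4709] turn [ 0.0002 -0.0008  0.0047]
[271.54505192 204.55166405]
```

View pics/w9.png

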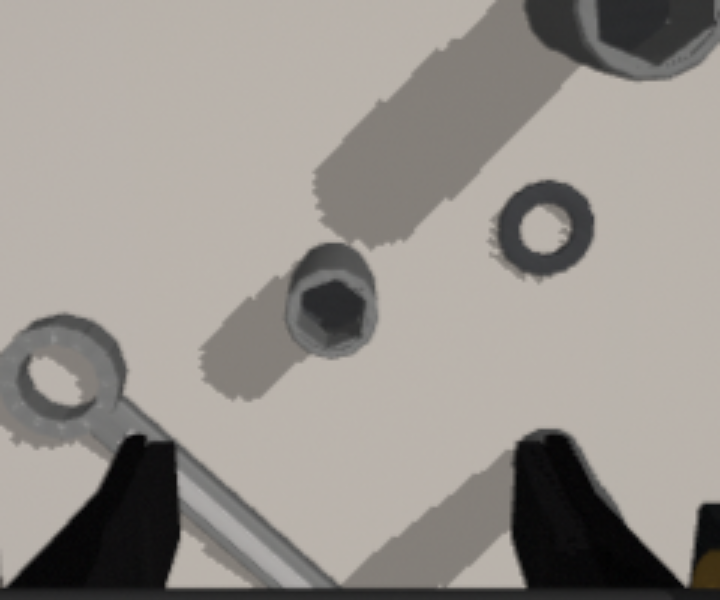

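The small rim is at about (271,203), against a prediction of (271.5,204.5), so I descend.

Call:
{"method": "drive_tool", "body": {
  "increments": [
    [-0.003, -0.006, 0.1, 0, 0, 0],
    [-0.003, -0.006, 0.2, 0, 0, 0],
    [-0.003, -0.006, 0.3, 0, 0, 0],
    [-0.003, -0.006, 0.37, 0, 0, 0],
    [-0.003, -0.006, 0.4, 0, 0, 0]
  ]
}}

```text
time: 31.8
ee_pos: [0.435, -0.2534, 0.0341]
eef_rot: [0.437, 0.899, -0.0, -0.002]
ft_force: [-0.5, 0.2, -0.2]
width: 0.0606
grip_force: 0.0
```

Call:
{"method": "drive_tool", "body": {
  "increments": [
    [0, 0, 0.02, 0, 0, 0],
    [0, 0, 0.04, 0, 0, 0],
    [0, 0, 0.06, 0, 0, 0],
    [0, 0, 0.071, 0, 0, 0],
    [0, 0, 0.071, 0, 0, 0]
  ],
  "claw": 1,
  "force": 25
}}

```text
time: 32.22
ee_pos: [0.4365, -0.2547, 0.0155]
eef_rot: [0.437, 0.899, 0.0, 0.0]
ft_force: [1.1, 0.4, -0.1]
width: 0.0354
grip_force: 0.0
```

Call:
{"method": "drive_tool", "body": {
  "increments": [
    [0, 0, 0, 0, 0, 0],
    [0, 0, 0, 0, 0, 0],
    [0, 0, 0, 0, 0, 0],
    [0, 0, 0, 0, 0, 0],
    [0, 0, 0, 0, 0, 0]
  ]
}}

```text
time: 32.63
ee_pos: [0.4366, -0.2549, 0.0159]
eef_rot: [0.438, 0.899, 0.0, 0.0]
ft_force: [-0.9, -0.5, 4.8]
width: 0.0277
grip_force: 25.0
```

Call:
{"method": "drive_tool", "body": {
  "increments": [
    [0, 0, 0, 0, 0, 0],
    [0, 0, 0, 0, 0, 0],
    [0, 0, 0, 0, 0, 0],
    [0, 0, -0.01, 0, 0, 0],
    [0, 0, -0.02, 0, 0, 0]
  ]
}}

```text
time: 33.05
ee_pos: [0.436, -0.2546, 0.0215]
eef_rot: [0.438, 0.899, -0.0, -0.0]
ft_force: [0.1, -0.3, -1.1]
width: 0.0273
grip_force: 25.0
```

Call:
{"method": "drive_tool", "body": {
  "increments": [
    [0, 0, -0.06, 0, 0, 0],
    [0, 0, -0.14, 0, 0, 0],
    [0, 0, -0.22, 0, 0, 0],
    [0, 0, -0.3, 0, 0, 0],
    [0, 0, -0.35, 0, 0, 0]
  ]
}}

```text
time: 33.47
ee_pos: [0.4366, -0.2552, 0.1287]
eef_rot: [0.438, 0.899, 0.0, 0.001]
ft_force: [0.5, -0.8, -0.3]
width: 0.0276
grip_force: 25.0
```

Call:
{"method": "drive_tool", "body": {
  "increments": [
    [0, 0, 0, 0, 0, 0],
    [0, 0, 0, 0, 0, 0],
    [0, 0, 0, 0, 0, 0],
    [0, 0, 0, 0, 0, 0],
    [0, 0, 0, 0, 0, 0]
  ]
}}

```text
time: 33.88
ee_pos: [0.4357, -0.2546, 0.1256]
eef_rot: [0.438, 0.899, -0.0, -0.001]
ft_force: [0.8, 0.5, -1.3]
width: 0.0271
grip_force: 25.0
```

```bash
python3 -c "
from h import *
plan(.5527,.2217,.13,38)"
```

```text
t 33.88 at [ 0.4357 -0.2546  0.1256] a 38.1 w 0.0271 gf 25.0 ft [ 0.8  0.5 -1.3]| dist 490mm turn -0deg | shift [ 1.009   1.2862 -0.015 ] turn [-0.0015 -0.0015  0.002 ]
```

Call:
{"method": "drive_tool", "body": {
  "increments": [
    [0.05, 0.064, 0, 0, 0, 0],
    [0.12, 0.153, 0, 0, 0, 0],
    [0.19, 0.243, 0, 0, 0, 0],
    [0.26, 0.332, 0, 0, 0, 0],
    [0.336, 0.429, 0, 0, 0, 0]
  ]
}}

```text
time: 34.3
ee_pos: [0.4751, -0.095, 0.1261]
eef_rot: [0.438, 0.899, -0.0, -0.0]
ft_force: [1.8, -0.9, -1.3]
width: 0.0271
grip_force: 25.0
```

Call:
{"method": "drive_tool", "body": {
  "increments": [
    [0.07, 0.089, 0, 0, 0, 0],
    [0.14, 0.179, 0, 0, 0, 0],
    [0.21, 0.268, 0, 0, 0, 0],
    [0.28, 0.358, 0, 0, 0, 0],
    [0.336, 0.429, 0, 0, 0, 0]
  ]
}}

```text
time: 34.72
ee_pos: [0.5144, 0.0656, 0.1258]
eef_rot: [0.437, 0.9, -0.0, -0.0]
ft_force: [0.4, 0.8, -1.3]
width: 0.0273
grip_force: 25.0
```

Call:
{"method": "drive_tool", "body": {
  "increments": [
    [0.07, 0.089, 0, 0, 0, 0],
    [0.14, 0.179, 0, 0, 0, 0],
    [0.21, 0.268, 0, 0, 0, 0],
    [0.28, 0.358, 0, 0, 0, 0],
    [0.336, 0.429, 0, 0, 0, 0]
  ]
}}

```text
time: 35.13
ee_pos: [0.5533, 0.2243, 0.1254]
eef_rot: [0.437, 0.9, -0.0, -0.001]
ft_force: [0.1, 0.1, -1.1]
width: 0.0272
grip_force: 25.0
```

Call:
{"method": "drive_tool", "body": {
  "increments": [
    [0, 0, 0, 0, 0, 0],
    [0, 0, 0, 0, 0, 0],
    [0, 0, 0, 0, 0, 0],
    [0, 0, 0, 0, 0, 0],
    [0, 0, 0, 0, 0, 0]
  ]
}}

```text
time: 35.55
ee_pos: [0.5536, 0.22, 0.1265]
eef_rot: [0.438, 0.899, -0.0, -0.0]
ft_force: [0.5, 0.1, -0.2]
width: 0.0273
grip_force: 25.0
```

```bash
python3 -c "
from h import *
plan(.5527,.2217,.0189,38)"
```

```text
t 35.55 at [0.5536 0.22   0.1265] a 38.0 w 0.0273 gf 25.0 ft [ 0.5  0.1 -0.2]| dist 108mm turn 0deg | shift [0.0063 0.0012 0.3586] turn [-0.0003 -0.0001 -0.0003]
```

Call:
{"method": "drive_tool", "body": {
  "increments": [
    [0.006, 0.001, 0.07, 0, 0, 0],
    [0.006, 0.001, 0.14, 0, 0, 0],
    [0.006, 0.001, 0.22, 0, 0, 0],
    [0.006, 0.001, 0.28, 0, 0, 0],
    [0.006, 0.001, 0.325, 0, 0, 0]
  ]
}}

```text
time: 35.97
ee_pos: [0.552, 0.222, 0.0275]
eef_rot: [0.438, 0.899, -0.001, -0.0]
ft_force: [-1.3, -1.0, -0.5]
width: 0.0274
grip_force: 25.0
```

Call:
{"method": "drive_tool", "body": {
  "increments": [
    [0, 0, 0.008, 0, 0, 0],
    [0, 0, 0.016, 0, 0, 0],
    [0, 0, 0.022, 0, 0, 0],
    [0, 0, 0.026, 0, 0, 0],
    [0, 0, 0.028, 0, 0, 0]
  ]
}}

```text
time: 36.38
ee_pos: [0.5532, 0.2233, 0.0214]
eef_rot: [0.438, 0.899, 0.001, 0.0]
ft_force: [-0.1, 0.1, -1.3]
width: 0.0274
grip_force: 25.0
```

Call:
{"method": "drive_tool", "body": {
  "increments": [
    [0, 0, 0, 0, 0, 0],
    [0, 0, 0, 0, 0, 0],
    [0, 0, 0, 0, 0, 0],
    [0, 0, 0, 0, 0, 0],
    [0, 0, 0, 0, 0, 0]
  ]
}}

```text
time: 36.8
ee_pos: [0.5527, 0.2231, 0.0207]
eef_rot: [0.438, 0.899, 0.0, 0.0]
ft_force: [-0.0, 0.2, -1.7]
width: 0.0274
grip_force: 25.0
```

Call:
{"method": "drive_tool", "body": {
  "increments": [
    [0, 0, 0.002, 0, 0, 0],
    [0, 0, 0.004, 0, 0, 0],
    [0, 0, 0.005, 0, 0, 0],
    [0, 0, 0.005, 0, 0, 0],
    [0, 0, 0.005, 0, 0, 0]
  ]
}}

```text
time: 37.22
ee_pos: [0.5527, 0.223, 0.0191]
eef_rot: [0.438, 0.899, 0.0, -0.0]
ft_force: [-0.5, 0.2, -0.9]
width: 0.0272
grip_force: 25.0
```

Call:
{"method": "drive_tool", "body": {
  "increments": [
    [0, 0, 0, 0, 0, 0],
    [0, 0, 0, 0, 0, 0],
    [0, 0, 0, 0, 0, 0],
    [0, 0, 0, 0, 0, 0],
    [0, 0, 0, 0, 0, 0]
  ],
  "claw": 0.5
}}

```text
time: 37.63
ee_pos: [0.5527, 0.2231, 0.0192]
eef_rot: [0.438, 0.899, 0.0, 0.0]
ft_force: [0.2, -0.1, -0.2]
width: 0.0423
grip_force: 0.0
```

Call:
{"method": "drive_tool", "body": {
  "increments": [
    [0, 0, -0.02, 0, 0, 0],
    [0, 0, -0.08, 0, 0, 0],
    [0, 0, -0.18, 0, 0, 0],
    [0, 0, -0.3, 0, 0, 0],
    [0, 0, -0.4, 0, 0, 0]
  ]
}}

```text
time: 38.05
ee_pos: [0.5529, 0.2227, 0.1416]
eef_rot: [0.438, 0.899, 0.0, 0.0]
ft_force: [0.2, 0.8, 0.0]
width: 0.0437
grip_force: 0.0
```

Call:
{"method": "drive_tool", "body": {
  "increments": [
    [-0.1, -0.06, -0.1, 0, 0, 0],
    [-0.2, -0.12, -0.15, 0, 0, 0],
    [-0.3, -0.19, -0.15, 0, 0, 0],
    [-0.4, -0.25, -0.15, 0, 0, 0],
    [-0.47, -0.3, -0.15, 0, 0, 0]
  ]
}}

```text
time: 38.47
ee_pos: [0.5692, 0.0529, 0.1853]
eef_rot: [0.439, 0.899, 0.0, 0.001]
ft_force: [-0.2, -0.1, -0.5]
width: 0.0437
grip_force: 0.0
```

Call:
{"method": "drive_tool", "body": {
  "increments": [
    [0, 0, 0, 0, 0, 0],
    [0, 0, 0, 0, 0, 0],
    [0, 0, 0, 0, 0, 0],
    [0, 0, 0, 0, 0, 0],
    [0, 0, 0, 0, 0, 0]
  ]
}}

```text
time: 38.88
ee_pos: [0.5688, 0.0579, 0.1841]
eef_rot: [0.437, 0.9, 0.0, -0.0]
ft_force: [0.5, -0.4, 0.0]
width: 0.0436
grip_force: 0.0
```

```bash
python3 -c "
from h import *
cv2.imwrite('pics/s2.png',camera('scene'))"
```

```text
(no output)
```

View pics/s2.png

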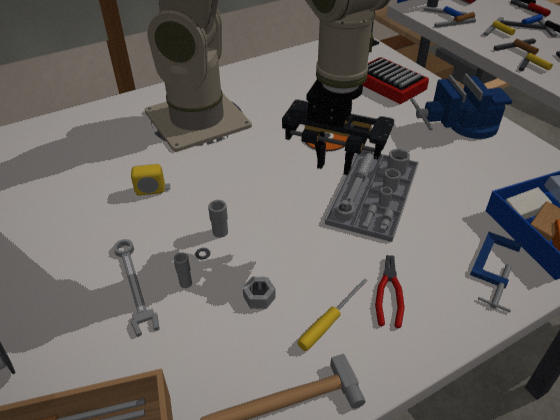

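The scene view shows the ratchet lying in the long bay. The sockets stand in order from the far end: large (400,157), medium (392,177), small (386,194). The deep sockets, nut and spanner are where they were, and the arm is clear.

```bash
python3 -c "
from bench import *
print(close_job())"
```

```text
the job is handed in; nothing more can be done
None
```

The job is handed in at about 39 s: the ratchet lies flat in the long bay, the large, middle and small sockets stand mouth up in order from the empty end bay, and the deep sockets, nut and spanner were left alone; no verdict came back, so this rests on the last camera view.

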